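# Push the parts tray home and slide the cabinet door shut

### The arm

A 7-joint arm with a two-finger parallel gripper is mounted at the origin on the work surface. World frame = base frame: x ahead of the robot, y to its left, z up, the work surface at z = 0. Lengths are in m, angles in rad, forces in N, time in s.
With the tool pointing down it reaches from about 0.4 to 0.875 m from the base axis. Payload 19.3 kg.
Tool frame: the origin (TCP) lies midway between the tips of the shut fingers; the grasp point (between the pads) lies 19 mm behind it; z points along the fingers, y is the line along which they close (so a half turn about z gives the same grasp; the last joint's range is limited). The gripper opens to 85 mm and grips with 20 to 120 N. Pads are 22 mm wide; open, the fingers measure 114 mm over their backs; the gripper's body (76 mm by 85 mm) begins 54 mm behind the grasp point. The pads swing forward as they close: fully open they stand 13 mm farther back than shut.
Start: joints at [-1.263, 0.521, -0.036, 1.599, 0.021, 1.021, -0.113], TCP at [0.231, 0.581, 0.231] pointing down, gripper open.
Joint ranges: [-2.91, 2.91], [-0.3, 2.13], [-1.5, 1.42], [0.17, 2.43], [-1.26, 4.41], [0.16, 1.93], [-2.52, 2.52]. Speed limits (rad/s): [1.89, 1.89, 2.39, 2.39, 3.01, 3.01, 3.01].

### API

Orientations are given as a unit quaternion [w, x, y, z].
In Python, from plant import r gives the robot as it stands. The module is installed in compiled form; this text tells all that it offers.
- The arm moves only by the tool jog_arm, never from a script. Its argument "targets" is text: rows parted by semicolons, each of 7 numbers parted by spaces: the shift along the tool's x, y, z in m, then the turn, a rotation vector about the tool's x, y, z in rad, then the finger opening in m, from 0 to 0.0854. A call has 1 to 5 rows; each row is the pose to reach, as a shift and turn from the pose commanded when the call began, along the tool's axes at that moment; what a row does not reach only later rows make up. A row lasts 1/10 s, in which the tool goes at most 50 mm and 8.59 degrees, less where a joint would pass 70% of its speed; a pose out of reach is approached as far as the arm can. A call with a gripper value outside its range is refused whole. The fingers move at their own pace and stop on an object; the grip force is fixed at half the most. Time passes only in rows, so rows that repeat a pose let the fingers close. It gives the time, the measured TCP pose, the force, the opening and the grip force at its end, in the units of the state.
- r.state(): the state, without advancing time (a new reading comes with each control period).
- r.get_image(name): name is "side" or "top" or "wrist"; returns (picture, depth): 420x560x3 uint8, blue, green, red; 420x560 float32, m along the optical axis (not along the pixel's ray), 0 where there is no reading.
- r.calibration(name): a dict with "intrinsics" (3x3 intrinsics, pixels), "eye" and "orientation" of the camera in the world. Camera axes: x right, y up, looking along -z (the intrinsics and any distortion apply to the point x, -y, -z); pixel columns grow to the right and rows downward; lengths in m; the calibration is good to about 2 mm. A picture is of the moment at which its call begins: read the wrist's pose just before it. calibration takes no time and is no camera call; for the wrist camera it gives the pose at the moment of the call.
- r.close_job(): hands the job in; it is judged then, once.
The state is a dict: "time_s": time; "qpos": joint angles; "qvel": joint speeds; "joint_efforts": joint torques, N m; "tcp_pos": TCP position; "tcp_rot": TCP orientation; "force": force on the tool from outside, world axes, zero at the start; "moment": the same for the moment, N m; "width": opening from 0.0 (shut) to 1.0 (fully open); "grip_force": force on a finger pad.
Only numpy, scipy, OpenCV 4.12 (cv2) and the standard library are available. Lean on these libraries where they do the work, as an engineer would, in place of code of your own. Each camera call takes 0.05 s, during which the arm holds its last target. There are 200 camera calls.

### The job

Close up the low green parts cabinet: with the fingertips, push the pulled-out tray fully home, then push the hanging door by its yellow pull until it is fully shut over the tray. Only push, without slamming: do not pinch the pull or the tray front, lift nothing, keep the sprocket and locknut in the tray, and leave the other things on the ledge and on the cabinet where they are.

Things in the scene. Friction and masses are not known exactly. Their poses are not given: they have to be found in the camera images.
- cabinet: Low green steel bench cabinet, fixed, 260 deep (its x) x 560 wide (its y) x 200 high, turned up to 0.2 rad. Origin: centre of its underside, on the ledge. Its x points from front to back (away from the robot), its y to the left. Front plane at its x = -130, the door's outer face at x = -138. Fixed front panel where y is below 0, open bay where y is above 0. A grease tin stands on the roof.
- roof_edge (a point): Middle of the roof's front edge, 200 above the ledge; axes as the cabinet's. The rail and the door's folded top lip on it run along this edge (lip from 8 in front of it to 14 behind it) and rise to 213 above the ledge: the highest fixed parts there.
- tray (a joint): How far the tray stands out of the cabinet, m: 0 = fully home (hard stop, apron flush with the cabinet's front plane), starts 0.055 to 0.105. It slides along the cabinet's x on runners with about 2.5 N of friction and stays where it is left.
- tray_front (a point): Centre of the outer, robot-side face of the tray's flat yellow front: 162 wide x 60 high x 6 thick, top edge 185, lower edge 125 above the ledge. Axes as the cabinet's: push it towards +x. It is at the cabinet's y = +182 and, when home, x = -130, z = 155. Nothing stands before or above it. Behind it is an open steel pan, 200 long, walls 45 high.
- door (a joint): How far the door is open, m: 0 = fully shut (hard stop at the left end), starts 0.19 to 0.26. It shuts towards the cabinet's +y with about 3 N of friction and stays where it is left. If the tray still stands out, the door runs into it before it is shut.
- door_pull (a point): On the door's yellow angle-iron pull, an upright plate 6 thick that stands 32 out from the door's outer face, from 89 to 189 above the ledge. The point is the centre of its right-hand face (looks to the cabinet's -y), 16 out from the door, 139 above the ledge. Axes as the cabinet's: push this face towards +y to shut. Its flat leg lies on the door left of it. Shut: cabinet x = -154, y = +234.
- sprocket: Loose black steel sprocket, 86 across the teeth x 5 thick, lying flat in the tray just behind the apron. Origin: centre of its underside, z up. It rides in with the tray.
- locknut: Loose brass locknut ring, 42 across x 10 high, lying in the tray behind the sprocket. Origin: centre of its underside. It rides in with the tray.
- spanner: Brass locknut wrench, 170 long, lying on the ledge in front of the cabinet. Bystander, not to be moved.
- reflector: Orange plastic reflector, 92 x 38 x 10, lying on the ledge. Origin: centre of its underside. Bystander, not to be moved.
- brake_arm: Aluminium brake arm, about 110 x 26 x 20, lying on the ledge. Bystander, not to be moved.
- oil: Black oil bottle with a red cap, 44 across x 125 high, standing on the ledge in front of the cabinet's right half. Origin: centre of its underside. Bystander, not to be moved.
- grease: Blue grease tin with a pale lid, 68 across x 40 high, standing half-way back on the cabinet's roof, at least 95 behind its front edge. Origin: centre of its underside. Bystander, not to be moved.
Mind the look-alikes: they are no part of the job. Of the things like the sprocket, leave any that is orange or turquoise; of the rest the larger one is meant.

How it is judged:
By the outcome, as a careful person would: the job done as asked, in the order asked, and still so for the second after the job is handed in, with the robot touching nothing.
It also fails if it takes over 46 s, if anything falls off the work surface, if the arm or the gripper's body presses on something with over 40 N, if the wrist force passes 120 N, or if a joint passes its speed limit or range.

## Working session

There is one attempt and no reset: what is moved stays moved. The work goes in short steps, Python scripts to look and compute and a tool call to move; the robot and the scene stay as the last step left them, time stands still between calls to the robot, and variables do not carry over. Pictures are saved under pics/ and viewed, at most 10 in all, crops included, and the job is handed in when it is done.

Besides the shell and the picture viewer there is one more tool, called as name(argument=value, ...), one argument or row to a line, values as JSON. jog_arm: Moves the arm, as the interface text tells. Its arguments: {"type":"object","properties":{"targets":{"type":"string"}},"required":["targets"]}

```bash
mkdir -p pics; cat > h.py <<'E'
import numpy as np,cv2
from scipy.spatial.transform import Rotation as R
from plant import r
def rot(q): return R.from_quat([q[1],q[2],q[3],q[0]])
def cam(name):
    c=r.calibration(name); im,d=r.get_image(name); return c,im,d
def pts(c,d):
    K=np.array(c["intrinsics"]);h,w=d.shape;v,u=np.mgrid[:h,:w]
    x=(u-K[0,2])/K[0,0]*d;y=(v-K[1,2])/K[1,1]*d
    o=c["orientation"]; o=np.array(o)
    M=o if o.shape==(3,3) else rot(o).as_matrix()
    return np.stack([x,-y,-d],-1)@M.T+np.array(c["eye"])
E
python3 - <<'E'
from h import *
for n in("side","top"):
    c,im,d=cam(n);print(n,c);cv2.imwrite(f"pics/{n}0.png",im);np.savez(f"{n}0.npz",im=im,p=pts(c,d),d=d)
print(r.state())
E
```

```text
side {'intrinsics': array([[434.32597763,   0.        , 282.07544674],
       [  0.        , 434.32597763, 202.71816415],
       [  0.        ,   0.        ,   1.        ]]), 'eye': array([ 0.17641295, -0.51708697,  0.89579464]), 'orientation': array([ 0.87928975,  0.33619382, -0.11571135, -0.31691346])}
top {'intrinsics': array([[444.76060752,   0.        , 269.55665381],
       [  0.        , 444.76060752, 210.25823319],
       [  0.        ,   0.        ,   1.        ]]), 'eye': array([0.39619149, 0.02716535, 1.2250556 ]), 'orientation': array([-0.70218814, -0.04622471,  0.05954022,  0.70799015])}
{'time_s': 0.1, 'qpos': array([-1.26320654,  0.52195665, -0.03630448,  1.59993296,  0.02122284,
        1.02111016, -0.11280922]), 'qvel': array([-1.18170313e-04,  6.36455789e-05, -5.06725867e-05, -2.43651554e-03,
        4.37493981e-04,  3.18470819e-04, -1.19321482e-03]), 'joint_efforts': array([ 3.44340348e-03, -9.28476048e+01,  1.98460311e+00, -3.70531368e+01,
        1.82701513e-02,  5.51092322e-03,  1.72641950e-05]), 'tcp_pos': array([0.23048208, 0.58063079, 0.23078862]), 'tcp_rot': array([-4.52369839e-05,  1.87787524e-01,  9.82209542e-01, -5.08885962e-04]), 'force': array([-0.77919174,  0.02246049,  0.11323059]), 'moment': array([-0.0520483 ,  0.0213412 , -0.06221691]), 'grip_force': 0.0, 'width': 0.9956990432878169}
```

View pics/side0.png

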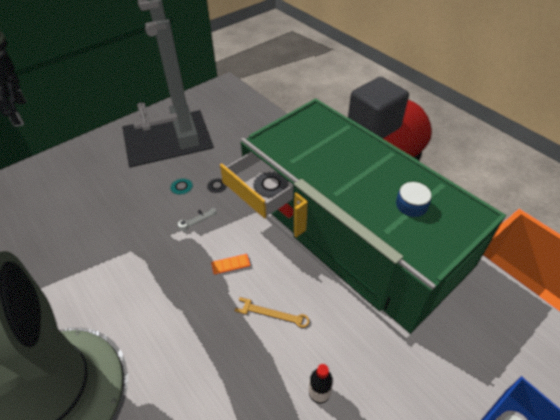

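View pics/top0.png

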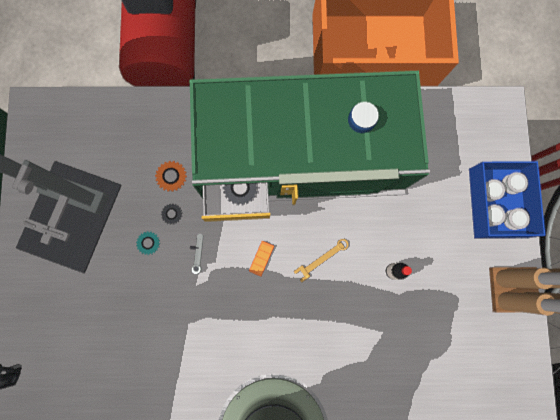

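Both views show the cabinet turned slightly. In the top view the tray's yellow front is at about (236,216), the pull at (292,194), the large sprocket in the tray at (240,190). Look-alikes: the orange ring (171,176), turquoise ring (148,243) and small black ring (171,213) on the ledge; the spanner (323,258) is also yellowish.

```bash
cat > m.py <<'E'
from h import *
def yellow(im,lo=(15,110,70),hi=(32,255,255)):
    return cv2.inRange(cv2.cvtColor(im,cv2.COLOR_BGR2HSV),lo,hi)
E
python3 - <<'E'
from m import *
for n in("top","side"):
    z=np.load(n+"0.npz");im,p,d=z["im"],z["p"],z["d"]
    led=p[250:280,200:240] if n=="top" else p[300:340,180:240]
    print(n,"ledge z",np.median(led[...,2]))
    g=cv2.inRange(cv2.cvtColor(im,cv2.COLOR_BGR2HSV),(60,80,30),(90,255,255))>0
    g&=(d>0)&(p[...,2]>.15)&(p[...,0]>.4)&(p[...,0]<1.1)&(abs(p[...,1])<.6)
    q=p[g];zr=np.median(q[:,2]);q=q[abs(q[:,2]-zr)<.006]
    rc=cv2.minAreaRect(q[:,:2].astype(np.float32));print("roof z",zr,rc,cv2.boxPoints(rc).tolist())
    m=yellow(im);k,l,s,c=cv2.connectedComponentsWithStats(m)
    for i in range(1,k):
        if s[i,4]>40:
            q=p[(l==i)&(d>0)];print(s[i],c[i].round(),"n",len(q))
            if len(q): print("  pct",np.percentile(q,[5,50,95],axis=0).round(3).tolist(), [np.round(v,3).tolist() for v in cv2.boxPoints(cv2.minAreaRect(q[:,:2].astype(np.float32)))])
# close crop
z=np.load("top0.npz")["im"];cv2.imwrite("pics/crop.png",cv2.resize(z[150:290,130:420],None,fx=2.7,fy=2.7,interpolation=cv2.INTER_CUBIC))
E
```

```text
top ledge z -0.0006744776558699206
roof z 0.1995316956511508 ((0.7487669587135315, -0.08703845739364624), (0.26948341727256775, 0.5606381893157959), 2.278688430786133) [[0.6029862761497498, 0.18770161271095276], [0.6252773404121399, -0.3724932372570038], [0.8945476412773132, -0.36177852749824524], [0.8722565770149231, 0.1984163224697113]]
[280 184  19  21 210] [290. 191.] n 210
  pct [[0.582, -0.059, 0.098], [0.609, -0.049, 0.164], [0.613, -0.024, 0.191]] [[0.5789999961853027, -0.023000000044703484], [0.5820000171661377, -0.07500000298023224], [0.6150000095367432, -0.0729999989271164], [0.6119999885559082, -0.020999999716877937]]
[201 213  69   8 353] [235. 216.] n 351
  pct [[0.536, 0.015, 0.144], [0.54, 0.089, 0.182], [0.545, 0.159, 0.187]] [[0.5210000276565552, 0.009999999776482582], [0.546999990940094, 0.007000000216066837], [0.5640000104904175, 0.1940000057220459], [0.5379999876022339, 0.19599999487400055]]
[294 239  54  43 377] [321. 260.] n 375
  pct [[0.396, -0.199, 0.003], [0.442, -0.133, 0.006], [0.49, -0.078, 0.011]] [[0.382999986410141, -0.07900000363588333], [0.476000010
[... 2090 characters left out ...]
514, -0.07599999755620956], [0.6809999942779541, 0.02500000037252903], [0.6600000262260437, 0.041999999433755875]]
[223 260   7   9  41] [226. 264.] n 41
  pct [[0.432, 0.021, 0.008], [0.44, 0.031, 0.01], [0.446, 0.042, 0.013]] [[0.42899999022483826, 0.02199999988079071], [0.4410000145435333, 0.017000000923871994], [0.44999998807907104, 0.03999999910593033], [0.4390000104904175, 0.04500000178813934]]
[235 298  74  30 536] [271. 313.] n 532
  pct [[0.397, -0.202, 0.003], [0.443, -0.139, 0.007], [0.488, -0.081, 0.009]] [[0.3840000033378601, -0.08299999684095383], [0.48100000619888306, -0.21799999475479126], [0.5090000033378601, -0.1979999989271164], [0.41200000047683716, -0.06300000101327896]]
```

View pics/crop.png

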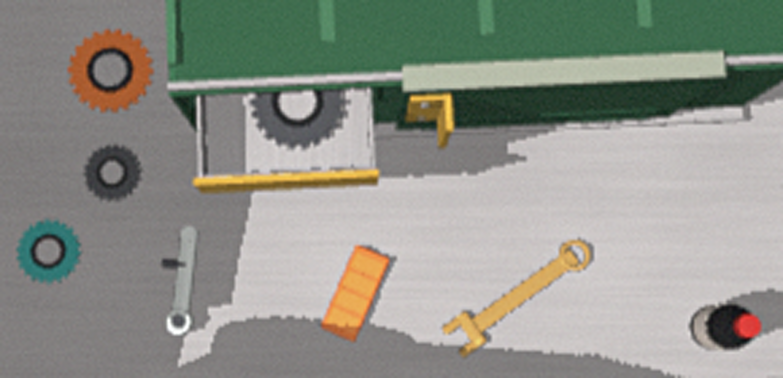

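The crop confirms it. The tray front is at crop (285,181) with the large dark sprocket just behind it, and the yellow angle pull is at (440,115) on the door. The small black ring (112,172), orange ring and turquoise ring are outside on the ledge, so they're not part of the job.

```bash
cat >> m.py <<'E'
def to(t,ang=np.deg2rad(92.3)):
    s=r.state();M=rot(s["tcp_rot"]);d=M.inv().apply(np.array(t)-s["tcp_pos"])
    y=M.as_matrix()[:,1];a=np.arctan2(y[1],y[0])
    print("shift",d.round(4),"turn z",round(-(ang-a),3),"tilt",M.as_matrix()[2].round(3))
E
python3 - <<'E'
from m import *
for n in("top","side"):
    z=np.load(n+"0.npz");p,d=z["p"],z["d"]
    k=(d>0)&(p[...,2]>.05)&(p[...,1]>.22)&(p[...,0]>.25)&(p[...,1]<.8)&(p[...,0]<.9)
    q=p[k];print(n,q.min(0),q.max(0))
    for zz in(.05,.15,.25):
        w=q[(q[:,2]>zz)];print(zz,len(w),np.percentile(w,[1,99],axis=0).round(3).tolist())
to([.36,.33,.23]);to([.49,.085,.22]);to([.49,.085,.158])
E
```

```text
top [0.48535633 0.4441212  0.0500732 ] [0.66586203 0.62976575 0.40692123]
0.05 3264 [[0.494, 0.452, 0.056], [0.658, 0.617, 0.404]]
0.15 1649 [[0.56, 0.463, 0.157], [0.659, 0.592, 0.405]]
0.25 1198 [[0.559, 0.463, 0.252], [0.658, 0.591, 0.405]]
side [0.25003082 0.44274789 0.05003524] [0.67904015 0.64463409 0.44743599]
0.05 3369 [[0.251, 0.451, 0.055], [0.66, 0.632, 0.437]]
0.15 2266 [[0.251, 0.462, 0.156], [0.66, 0.635, 0.439]]
0.25 1806 [[0.251, 0.462, 0.254], [0.661, 0.636, 0.44]]
shift [-0.2128 -0.1852  0.001 ] turn z -0.418 tilt [-0.    -0.001 -1.   ]
shift [-0.424  -0.3649  0.0112] turn z -0.418 tilt [-0.    -0.001 -1.   ]
shift [-0.424  -0.3649  0.0732] turn z -0.418 tilt [-0.    -0.001 -1.   ]
```

jog_arm(
  targets="-0.424 -0.365 0.011 0 0 -0.418 0; -0.424 -0.365 0.011 0 0 -0.418 0; -0.424 -0.365 0.011 0 0 -0.418 0; -0.424 -0.365 0.011 0 0 -0.418 0; -0.424 -0.365 0.011 0 0 -0.418 0",
)

```text
time_s: 0.6
tcp_pos: [0.347, 0.3574, 0.2262]
tcp_rot: [-0.0, -0.02, 1.0, -0.0]
force: [1.5, 1.3, 0.8]
width: 0.146
grip_force: 0.0
```

```bash
python3 -c "
from m import *
print(r.state()['tcp_pos']);to([.49,.085,.20])"
```

```text
[0.34704779 0.35738433 0.22622772]
shift [-0.1318 -0.2779  0.0263] turn z 0.0 tilt [ 0. -0. -1.]
```

jog_arm(
  targets="-0.132 -0.278 0.026 0 0 0 0; -0.132 -0.278 0.026 0 0 0 0; -0.132 -0.278 0.026 0 0 0 0; -0.132 -0.278 0.026 0 0 0 0; -0.132 -0.278 0.026 0 0 0 0",
)

```text
time_s: 1.1
tcp_pos: [0.4628, 0.137, 0.2052]
tcp_rot: [0.0, -0.02, 1.0, 0.0]
force: [1.0, 0.6, 0.0]
width: 0.001
grip_force: 0.0
```

jog_arm(
  targets="0 0 0 0 0 0 0; 0 0 0 0 0 0 0",
)

```text
time_s: 1.3
tcp_pos: [0.4625, 0.1378, 0.2051]
tcp_rot: [-0.0, -0.019, 1.0, -0.0]
force: [-0.1, 0.3, 0.3]
width: 0.001
grip_force: 0.0
```

```bash
python3 -c "
from m import *
print(r.state()['tcp_pos'],r.state()['width']);to([.50,.085,.158])
c,im,d=cam('wrist');p=pts(c,d);cv2.imwrite('pics/w1.png',im);np.savez('w1.npz',im=im,p=p,d=d)
"
```

```text
[0.46246131 0.13784675 0.20508707] 0.0006145804901105972
shift [-0.0355 -0.0542  0.0471] turn z -0.002 tilt [ 0.001 -0.    -1.   ]
```

View pics/w1.png

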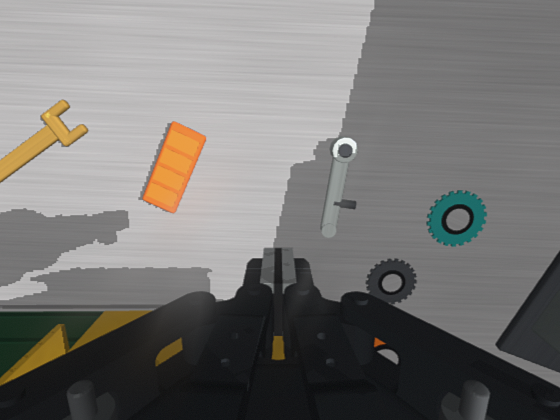

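The wrist view shows the shut fingers at (278,265), the clear ledge and the bystanders below. The yellow tray front is partly hidden behind the gripper, around (110,340).

jog_arm(
  targets="-0.018 -0.027 0.024 0 0 0 0; -0.036 -0.054 0.047 0 0 0 0; -0.036 -0.054 0.047 0 0 0 0",
)

```text
time_s: 1.65
tcp_pos: [0.5006, 0.0842, 0.156]
tcp_rot: [-0.001, -0.019, 1.0, -0.001]
force: [-0.3, 1.0, 0.6]
width: 0.001
grip_force: 0.0
```

jog_arm(
  targets="-0.005 0 0 0 0 0 0; -0.010 0 0 0 0 0 0; -0.015 0 0 0 0 0 0; -0.020 0 0 0 0 0 0; -0.025 0 0 0 0 0 0",
)

```text
time_s: 2.15
tcp_pos: [0.5258, 0.0879, 0.1586]
tcp_rot: [0.0, -0.02, 1.0, 0.0]
force: [0.1, 0.8, -0.0]
width: 0.003
grip_force: 0.0
```

jog_arm(
  targets="-0.004 0 0 0 0 0 0; -0.008 0 0 0 0 0 0; -0.012 0 0 0 0 0 0; -0.016 0 0 0 0 0 0; -0.020 0 0 0 0 0 0",
)

```text
time_s: 2.65
tcp_pos: [0.5456, 0.0883, 0.1583]
tcp_rot: [-0.0, -0.02, 1.0, 0.0]
force: [-3.0, 1.6, 1.4]
width: 0.0
grip_force: 1.4
```

```bash
python3 -c "
from m import *
c,im,d=cam('top');p=pts(c,d);cv2.imwrite('pics/t1.png',im[120:290,130:420])
m=yellow(im);m[:,270:]=0;m[:200]=0;m[225:]=0;q=p[(m>0)&(d>0)];print(np.percentile(q,[5,50,95],axis=0));print(r.state()['tcp_pos'],r.state()['force'])
"
```

```text
[[0.55740744 0.00799254 0.15010588]
 [0.55871476 0.01276574 0.18265546]
 [0.56351142 0.01985005 0.18728598]]
[0.54623358 0.0882604  0.15833557] [-0.21643904 -1.00726196  0.46257156]
```

jog_arm(
  targets="-0.004 0 0 0 0 0 0; -0.008 0 0 0 0 0 0; -0.012 0 0 0 0 0 0; -0.016 0 0 0 0 0 0; -0.020 0 0 0 0 0 0",
)

```text
time_s: 3.2
tcp_pos: [0.5656, 0.089, 0.1583]
tcp_rot: [-0.0, -0.02, 1.0, -0.0]
force: [-2.5, 1.5, 0.3]
width: -0.001
grip_force: 1.4
```

jog_arm(
  targets="-0.004 0 0 0 0 0 0; -0.008 0 0 0 0 0 0; -0.012 0 0 0 0 0 0; -0.016 0 0 0 0 0 0; -0.020 0 0 0 0 0 0",
)

```text
time_s: 3.7
tcp_pos: [0.5856, 0.0898, 0.1583]
tcp_rot: [-0.0, -0.02, 1.0, -0.0]
force: [-2.7, 0.8, -1.6]
width: 0.002
grip_force: 1.4
```

jog_arm(
  targets="-0.002 0 0 0 0 0 0; -0.004 0 0 0 0 0 0; -0.006 0 0 0 0 0 0; -0.008 0 0 0 0 0 0; -0.010 0 0 0 0 0 0",
)

```text
time_s: 4.2
tcp_pos: [0.5954, 0.0902, 0.1583]
tcp_rot: [-0.0, -0.02, 1.0, -0.0]
force: [-2.2, -0.2, -2.8]
width: -0.0
grip_force: 1.3
```

jog_arm(
  targets="-0.0015 0 0 0 0 0 0; -0.003 0 0 0 0 0 0; -0.0045 0 0 0 0 0 0; -0.006 0 0 0 0 0 0",
)

```text
time_s: 4.6
tcp_pos: [0.6015, 0.0905, 0.1583]
tcp_rot: [0.0, -0.02, 1.0, -0.0]
force: [-2.1, 0.7, -1.3]
width: -0.0
grip_force: 1.3
```

Steps of 1 mm now, until the hard stop shows in the force reading.

jog_arm(
  targets="-0.001 0 0 0 0 0 0; -0.002 0 0 0 0 0 0; -0.003 0 0 0 0 0 0",
)

```text
time_s: 4.9
tcp_pos: [0.6043, 0.0906, 0.1583]
tcp_rot: [-0.0, -0.02, 1.0, -0.0]
force: [-4.8, 0.9, -0.3]
width: -0.001
grip_force: 1.3
```

jog_arm(
  targets="-0.001 0 0 0 0 0 0; -0.002 0 0 0 0 0 0",
)

```text
time_s: 5.1
tcp_pos: [0.6054, 0.0906, 0.1584]
tcp_rot: [-0.001, -0.02, 1.0, -0.0]
force: [-17.9, -0.1, 10.4]
width: 0.004
grip_force: 1.1
```

Tray is home: the force rose to 18 N at the stop. Backing off and going round to the right of the pull.

jog_arm(
  targets="0.010 0 0 0 0 0 0; 0.040 0 0 0 0 0 0; 0.080 0 0 0 0 0 0; 0.080 -0.050 0 0 0 0 0; 0.080 -0.100 0 0 0 0 0",
)

```text
time_s: 5.6
tcp_pos: [0.5301, -0.0124, 0.159]
tcp_rot: [0.001, -0.022, 1.0, 0.0]
force: [2.5, -0.2, -0.0]
width: -0.003
grip_force: 0.0
```

jog_arm(
  targets="0 -0.050 0 0 0 0 0; 0 -0.098 0 0 0 0 0; 0 -0.098 0 0 0 0 0; 0 -0.098 0 0 0 0 0",
)

```text
time_s: 6.0
tcp_pos: [0.5343, -0.1117, 0.1585]
tcp_rot: [0.001, -0.019, 1.0, -0.0]
force: [1.1, 1.0, 0.2]
width: 0.003
grip_force: 0.0
```

```bash
python3 -c "
from m import *
for n in('top','side'):
  c,im,d=cam(n);p=pts(c,d);cv2.imwrite(f'pics/{n}2.png',im)
  k,l,s,cc=cv2.connectedComponentsWithStats(yellow(im))
  for i in range(1,k):
    q=p[(l==i)&(d>0)]
    if s[i,4]>40 and len(q) and np.median(q[:,0])>.5: print(n,s[i],np.percentile(q,[3,50,97],axis=0).round(4).tolist())
print(r.state()['tcp_pos']);to([.59,-.11,.157])
"
```

```text
top [200 182  70  10 461] [[0.6111, 0.0137, 0.1273], [0.6149, 0.0907, 0.1681], [0.6191, 0.167, 0.1982]]
top [280 184  19  20 206] [[0.5815, -0.0612, 0.0974], [0.6085, -0.0491, 0.1675], [0.6136, -0.0223, 0.1934]]
side [244 149  26  37 499] [[0.6131, 0.0857, 0.1063], [0.6161, 0.1288, 0.157], [0.6255, 0.1828, 0.1857]]
[ 0.53452216 -0.1095424   0.15848166]
shift [-0.0554 -0.0027  0.0015] turn z 0.001 tilt [-0.001  0.    -1.   ]
```

View pics/side2.png

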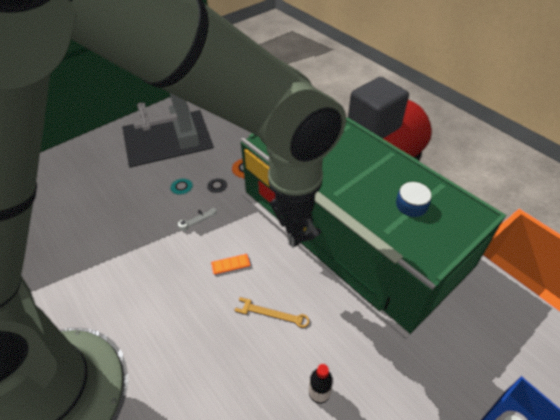

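The tray front sits flush in the side view at (257,167), and the bystanders are in place. The pull hasn't moved and is hidden behind the gripper at (290,215).

jog_arm(
  targets="-0.025 0 0.002 0 0 0 0; -0.045 0 0.002 0 0 0 0; -0.055 0 0.002 0 0 0 0; -0.055 0 0.002 0 0 0 0",
)

```text
time_s: 6.5
tcp_pos: [0.59, -0.1069, 0.1561]
tcp_rot: [0.0, -0.021, 1.0, 0.0]
force: [-0.2, 0.4, 0.4]
width: -0.003
grip_force: 0.0
```

jog_arm(
  targets="0 0.006 0 0 0 0 0; 0 0.012 0 0 0 0 0; 0 0.017 0 0 0 0 0; 0 0.022 0 0 0 0 0; 0 0.027 0 0 0 0 0",
)

```text
time_s: 7.0
tcp_pos: [0.5881, -0.0807, 0.1565]
tcp_rot: [0.0, -0.02, 1.0, -0.0]
force: [-0.1, 0.0, 0.4]
width: 0.0
grip_force: 0.0
```

jog_arm(
  targets="0 0.004 0 0 0 0 0; 0 0.008 0 0 0 0 0; 0 0.012 0 0 0 0 0; 0 0.016 0 0 0 0 0; 0 0.020 0 0 0 0 0",
)

```text
time_s: 7.5
tcp_pos: [0.5874, -0.0613, 0.1564]
tcp_rot: [-0.0, -0.02, 1.0, -0.0]
force: [-0.2, -4.0, 0.1]
width: -0.0
grip_force: 1.7
```

```bash
python3 -c "
from m import *
c,im,d=cam('top');p=pts(c,d);cv2.imwrite('pics/top3.png',cv2.resize(im[130:250,180:340],None,fx=4,fy=4))
k,l,s,cc=cv2.connectedComponentsWithStats(yellow(im))
for i in range(1,k):
    q=p[(l==i)&(d>0)]
    if s[i,4]>30 and len(q) and np.median(q[:,0])>.5: print(s[i],np.percentile(q,[3,50,97],axis=0).round(4).tolist())
print(r.state()['tcp_pos'],r.state()['force'])
"
```

```text
[200 182  70  10 462] [[0.6113, 0.0137, 0.1271], [0.6149, 0.0907, 0.1668], [0.6192, 0.167, 0.199]]
[ 0.58737447 -0.06032124  0.15633447] [ 0.11817436 -2.43283134  1.07553043]
```

View pics/top3.png

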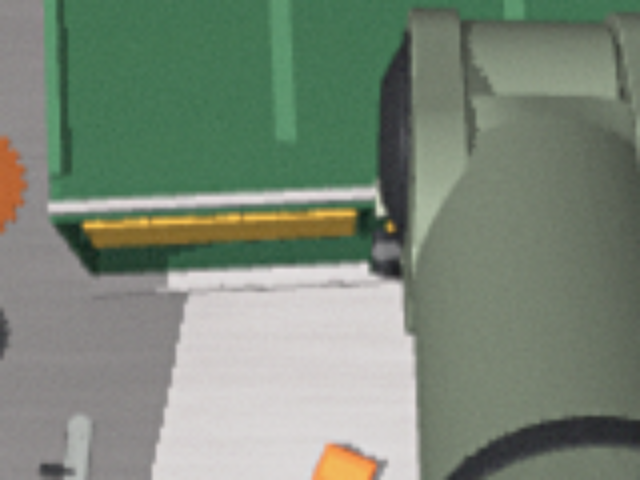

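The view shows the tray flush at (220,228) and the fingers at (388,250) against the pull. Pushing with about 4 N, which fits the door's friction.

jog_arm(
  targets="0 0.006 0 0 0 0 0; 0 0.012 0 0 0 0 0; 0 0.018 0 0 0 0 0; 0 0.024 0 0 0 0 0; 0 0.030 0 0 0 0 0",
)

```text
time_s: 8.05
tcp_pos: [0.5861, -0.0307, 0.1563]
tcp_rot: [-0.0, -0.02, 1.0, -0.0]
force: [-0.9, -3.9, 1.5]
width: 0.002
grip_force: 1.7
```

jog_arm(
  targets="0 0.006 0 0 0 0 0; 0 0.012 0 0 0 0 0; 0 0.018 0 0 0 0 0; 0 0.024 0 0 0 0 0; 0 0.030 0 0 0 0 0",
)

```text
time_s: 8.55
tcp_pos: [0.5849, -0.0008, 0.1563]
tcp_rot: [-0.0, -0.02, 1.0, -0.0]
force: [-0.9, -3.6, 0.7]
width: 0.003
grip_force: 1.7
```

jog_arm(
  targets="0 0.006 0 0 0 0 0; 0 0.012 0 0 0 0 0; 0 0.018 0 0 0 0 0; 0 0.024 0 0 0 0 0; 0 0.030 0 0 0 0 0",
)

```text
time_s: 9.05
tcp_pos: [0.5837, 0.0291, 0.1563]
tcp_rot: [-0.0, -0.02, 1.0, -0.0]
force: [-0.8, -4.0, 0.6]
width: 0.002
grip_force: 1.8
```

jog_arm(
  targets="0 0.006 0 0 0 0 0; 0 0.012 0 0 0 0 0; 0 0.018 0 0 0 0 0; 0 0.024 0 0 0 0 0; 0 0.030 0 0 0 0 0",
)

```text
time_s: 9.55
tcp_pos: [0.5825, 0.0592, 0.1563]
tcp_rot: [-0.0, -0.02, 1.0, 0.0]
force: [-1.7, -4.2, 1.3]
width: -0.0
grip_force: 1.7
```

jog_arm(
  targets="0 0.005 0 0 0 0 0; 0 0.010 0 0 0 0 0; 0 0.015 0 0 0 0 0; 0 0.020 0 0 0 0 0; 0 0.025 0 0 0 0 0",
)

```text
time_s: 10.05
tcp_pos: [0.5815, 0.084, 0.1563]
tcp_rot: [-0.0, -0.02, 1.0, -0.0]
force: [-1.7, -3.1, 0.9]
width: -0.003
grip_force: 1.7
```

jog_arm(
  targets="0 0.005 0 0 0 0 0; 0 0.010 0 0 0 0 0; 0 0.014 0 0 0 0 0; 0 0.018 0 0 0 0 0; 0 0.021 0 0 0 0 0",
)

```text
time_s: 10.55
tcp_pos: [0.5808, 0.105, 0.1564]
tcp_rot: [0.0, -0.02, 1.0, 0.0]
force: [-1.9, -2.6, -1.1]
width: -0.0
grip_force: 1.6
```

jog_arm(
  targets="0 0.0025 0 0 0 0 0; 0 0.005 0 0 0 0 0; 0 0.007 0 0 0 0 0; 0 0.009 0 0 0 0 0; 0 0.011 0 0 0 0 0",
)

```text
time_s: 11.05
tcp_pos: [0.5803, 0.1157, 0.1563]
tcp_rot: [-0.0, -0.02, 1.0, -0.0]
force: [-2.4, -3.1, 0.3]
width: 0.0
grip_force: 1.6
```

jog_arm(
  targets="0 0.0015 0 0 0 0 0; 0 0.003 0 0 0 0 0; 0 0.0045 0 0 0 0 0",
)

```text
time_s: 11.35
tcp_pos: [0.5801, 0.1202, 0.1563]
tcp_rot: [-0.0, -0.02, 1.0, -0.0]
force: [-2.3, -3.5, -0.5]
width: 0.001
grip_force: 1.6
```

jog_arm(
  targets="0 0.001 0 0 0 0 0; 0 0.002 0 0 0 0 0; 0 0.003 0 0 0 0 0",
)

```text
time_s: 11.65
tcp_pos: [0.58, 0.1231, 0.1563]
tcp_rot: [0.0, -0.02, 1.0, -0.0]
force: [-2.1, -3.2, -0.9]
width: -0.0
grip_force: 1.5
```

jog_arm(
  targets="0 0.001 0 0 0 0 0; 0 0.002 0 0 0 0 0",
)

```text
time_s: 11.85
tcp_pos: [0.5799, 0.1252, 0.1564]
tcp_rot: [0.0, -0.02, 1.0, -0.0]
force: [-1.5, -3.5, -0.5]
width: -0.003
grip_force: 1.5
```

jog_arm(
  targets="0 0.001 0 0 0 0 0; 0 0.002 0 0 0 0 0",
)

```text
time_s: 12.05
tcp_pos: [0.5798, 0.1265, 0.1563]
tcp_rot: [-0.0, -0.02, 1.0, -0.0]
force: [-2.6, -10.4, 2.1]
width: -0.002
grip_force: 5.0
```

Stop reached, so one more millimetre to seat it, then back off.

jog_arm(
  targets="0 0.0007 0 0 0 0 0; 0 0.0007 0 0 0 0 0",
)

```text
time_s: 12.25
tcp_pos: [0.5798, 0.1265, 0.1563]
tcp_rot: [-0.0, -0.02, 1.0, -0.001]
force: [-2.5, -11.0, 0.4]
width: -0.0
grip_force: 5.1
```

jog_arm(
  targets="0 -0.010 0 0 0 0 0; 0 -0.025 0 0 0 0 0; 0.030 -0.030 0 0 0 0 0; 0.070 -0.030 0 0 0 0 0; 0.100 -0.030 -0.010 0 0 0 0",
)

```text
time_s: 12.75
tcp_pos: [0.4788, 0.0925, 0.1656]
tcp_rot: [-0.001, -0.02, 1.0, -0.0]
force: [0.2, 0.1, 0.9]
width: -0.002
grip_force: 0.0
```

jog_arm(
  targets="0.03 -0.04 -0.03 0 0 0 0; 0.05 -0.09 -0.05 0 0 0 0; 0.05 -0.14 -0.05 0 0 0 0; 0.05 -0.19 -0.05 0 0 0 0; 0.05 -0.19 -0.05 0 0 0 0",
)

```text
time_s: 13.25
tcp_pos: [0.4383, -0.1034, 0.2172]
tcp_rot: [0.001, -0.017, 1.0, -0.001]
force: [0.3, 1.5, -0.8]
width: 0.002
grip_force: 0.0
```

```bash
python3 -c "
from m import *
c,im,d=cam('top');p=pts(c,d);o=np.load('top0.npz')['im']
cv2.imwrite('pics/top4.png',np.hstack([cv2.resize(a[60:290,130:440],None,fx=1.28,fy=1.28,interpolation=cv2.INTER_CUBIC) for a in(o,im)]))
k,l,s,cc=cv2.connectedComponentsWithStats(yellow(im))
for i in range(1,k):
    q=p[(l==i)&(d>0)]
    if s[i,4]>30 and len(q) and np.median(q[:,0])>.5: print(s[i],np.percentile(q,[3,50,97],axis=0).round(4).tolist())
print(r.state()['tcp_pos'],r.state()['force'])
"
```

```text
[197 188  20  20 191] [[0.5734, 0.1407, 0.0984], [0.6001, 0.1482, 0.1729], [0.6051, 0.1759, 0.1948]]
[ 0.43841512 -0.10334563  0.21693914] [-1.21815607 -2.96301114  0.02902783]
```

View pics/top4.png

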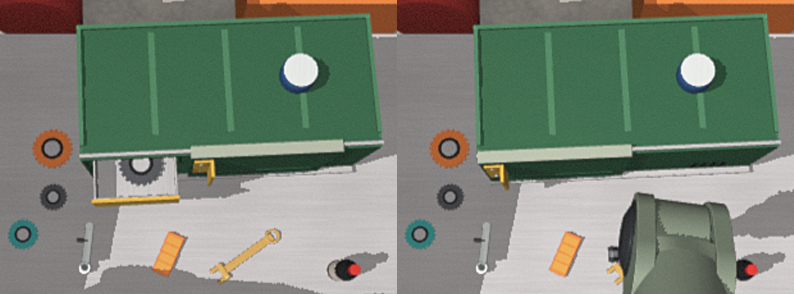

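The picture shows the door lip at the cabinet's left end, with the pull at right-panel (497,173). Its face is at y = 0.141 as predicted for shut, and nothing else has moved.

```bash
python3 -c "
from plant import r
print(r.close_job())"
```

```text
the job is handed in; nothing more can be done
None
```

The tray is pushed fully home and the door is shut over it, both by gentle pushes to the hard stop. The bystanders I could see in the last view had not moved, and the job was handed in at about 13 s.

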